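# Hold up the splash cover over the specimen

### The arm

A 6-joint arm with a two-finger parallel gripper is mounted at the origin on the work surface. World frame = base frame: x ahead of the robot, y to its left, z up, the work surface at z = 0. Lengths are in mm, angles in rad, forces in N, time in s.
With the tool pointing down it reaches from about 300 to 775 mm from the base axis. Payload 14.6 kg.
Tool frame: the origin (TCP) lies at the very end of the fingers, on their centre line; the grasp point (between the pads) lies 19 mm behind it; z points along the fingers, y is the line along which they close (so a half turn about z gives the same grasp; the last joint's range is limited). The gripper opens to 94 mm and grips with 3 to 60 N. Pads are 16 mm wide; open, the fingers measure 119 mm over their backs; the gripper's body (75 mm by 177 mm) begins 78 mm behind the grasp point.
Start: joints at [-1.393, 0.3, 1.521, -0, 1.321, -0.067], TCP at [133.293, -533.594, 185.046] pointing down, gripper open.
Joint ranges: [-3.03, 3.03], [-0.79, 2.21], [0.23, 2.52], [-1.04, 4.18], [0, 3.07], [-2.55, 2.55]. Speed limits (rad/s): [2.22, 2.22, 2.57, 3.14, 3.14, 3.14].

### API

Orientations are given as [roll, pitch, yaw] about the fixed x, y, z axes, in that order (R = Rz(yaw) Ry(pitch) Rx(roll)).
In Python, from cell import manip, camera, get_calibration gives the robot as it stands. The module is installed in compiled form; this text tells all that it offers.
- The arm moves only by the tool jog_arm, never from a script. Its argument "plan" is one flat list of numbers, 6 for each row, row after row: the shift along the world's x, y, z in m, then the turn, a rotation vector about the world's x, y, z in degrees. A call has 1 to 20 rows; each row is the pose to reach, as a shift and turn from the pose commanded when the call began; what a row does not reach only later rows make up. A row lasts 1/10 s, in which the tool goes at most 50 mm and 8.59 degrees, less where a joint would pass 70% of its speed; a pose out of reach is approached as far as the arm can. A call with a gripper value outside its range is refused whole. "claw" is the finger opening in m, from 0 to 0.094, set as the call begins (left out, the last holds). The fingers move at their own pace and stop on an object; "force" is the grip in N (left out, the last holds). Time passes only in rows, so rows that repeat a pose let the fingers close. It gives the time, the measured TCP pose, the force, the opening and the grip force at its end, in the units of the state.
- manip.read_state(): the state, without advancing time (a new reading comes with each control period).
- camera(name): name is "side" or "top"; returns (picture, depth): 400x640x3 uint8, red, green, blue; 400x640 float32, mm along the optical axis (not along the pixel's ray), 0 where there is no reading.
- get_calibration(name): a dict with "fx", "fy", "cx", "cy" (pixels), "origin" and "attitude" of the camera in the world. Camera axes: x right, y down, z forward; pixel columns grow to the right and rows downward; lengths in mm; the calibration is good to about 2 mm. A picture is of the moment at which its call begins. get_calibration takes no time and is no camera call.
- manip.sign_off(): hands the job in; it is judged then, once.
The state is a dict: "clock": time; "joints": joint angles; "qd": joint speeds; "effort": joint torques, N m; "eef_pos": TCP position; "eef_rot": TCP orientation; "wrist_force": force on the tool from outside, world axes, zero at the start; "moment": the same for the moment, N m; "finger_gap": finger opening in mm; "finger_force": force on a finger pad.
Only numpy, scipy, OpenCV 4.12 (cv2) and the standard library are available. Lean on these libraries where they do the work, as an engineer would, in place of code of your own. Each camera call takes 0.05 s, during which the arm holds its last target. There are 200 camera calls.

### The job

One disc of the twin grinder has a round resin-mounted specimen lying on it, the other a square dressing stick. Raise the clear cover over the disc with the specimen and hold it open at 50 degrees so that I can reach in; its hinge is slack, so never let it drop, and finish still holding the cover steady there in the gripper's fingers. Keep the other cover shut and leave everything else where it is.

Things in the scene. Friction and masses are not known exactly. Their poses are not given: they have to be found in the camera images.
- grinder: twin-disc grinding and polishing machine let into the bench, fixed, white with black bowls, 640 mm wide (its y), deck 52 mm above the bench. Origin on the bench surface, midway between the discs; x axis away from the robot towards the hinges, y to the robot's left, z up. Front face at x = -137 mm; rear console from x = 125 to 210 mm, 74 mm high, its stop button 100 mm
- tap_top (a point): highest point of the fixed swan-neck tap (12 mm steel tube, 241 mm above the bench) on the strip between the bowls; tap at machine x = 0 to 105 mm, y = 0
- cover_left (a joint): hinge angle in rad of the cover of the robot's left bowl (+y): a clear octagonal plastic plate 242 mm across, 8 mm thick at its grey edge, about 0.4 kg. 0 = lying shut, grows as the front edge is raised, stop at 1.75. No spring or stay: let go below upright, it falls shut. 50 degrees = 0.873 rad
- cover_right (a joint): the same for the cover of the robot's right bowl (-y)
- left_handle (a point): middle of the left cover's grip: a round steel bar, 10 mm diameter, parallel to the hinge, 84 mm clear between its end arms, 51 mm in front of the cover's edge and 35 mm in front of the machine's face, 66 mm above the bench when shut. Moves on a circle of 297 mm radius about the hinge axis, level with it when shut
- right_handle (a point): the same point on the right cover
- left_disc (a point): centre of the top of the robot's left disc: 200 mm diameter, 26 mm above the bench, in a bowl 225 mm across, at machine x = 0, y = 165 mm. The cover's hinge axis runs along the machine's y, 125 mm beyond this point (away from the robot) and 66 mm above the bench
- right_disc (a point): the same for the robot's right disc, at machine y = -165 mm, with its hinge axis likewise
- specimen_center (a point): centre of the specimen: an off-white upright cylinder, 30 mm diameter, 22 mm high, with a small steel face on top; lies on one of the two discs under its clear cover
- stick_center (a point): centre of the dressing stick: a white square bar 90 x 18 x 18 mm, lying on the other disc
- suspension_center (a point): bystander: centre of a white bottle with black cap, 48 mm diameter, 125 mm high, standing on the strip between the bowls
- alcohol_center (a point): bystander: centre of a clear plastic bottle, 68 mm diameter, 170 mm high, on the bench to the right of the machine
- beaker_center (a point): bystander: centre of a glass beaker, 72 mm diameter, 95 mm high, on the bench to the left of the machine
- dish_center (a point): bystander: centre of a shallow glass dish, 90 mm diameter, 16 mm high, on the bench to the right
- spare_mount_center (a point): bystander: centre of a black mounted specimen, 30 mm diameter, 22 mm high, on the bench in front of the machine, between the handles
- screwdriver_grip (a point): bystander: handle of a screwdriver lying on the bench, front left
- brush_grip (a point): bystander: handle of a brush lying on the bench to the left of the machine

How it is judged (in metres and radians):
On the way:
1. the cover over the specimen is raised off its bowl with the fingers (((horizontal distance between specimen_center and left_disc below 0.1 m and value of joint cover_left above 0.2 rad and contact force between the fingers and cover_left above 0.2 N) or (horizontal distance between specimen_center and right_disc below 0.1 m and value of joint cover_right above 0.2 rad and contact force between the fingers and cover_right above 0.2 N))), for 0.1 s.
At the end, for the whole second after the job is handed in: The cover over the specimen is held by the gripper's fingers at 50 degrees, within 6 degrees either way, and still (under 0.1 rad/s); the other cover is shut (under 0.06 rad); specimen, stick and bystanders are within 20 mm of where they were (((horizontal distance between specimen_center and left_disc below 0.1 m and value of joint cover_left between 0.768 and 0.977 rad and velocity of joint cover_left between -0.1 and 0.1 rad/s and contact force between the fingers and cover_left above 0.3 N and value of joint cover_right below 0.06 rad) or (horizontal distance between specimen_center and right_disc below 0.1 m and value of joint cover_right between 0.768 and 0.977 rad and velocity of joint cover_right between -0.1 and 0.1 rad/s and contact force between the fingers and cover_right above 0.3 N and value of joint cover_left below 0.06 rad)) and distance of each of specimen_center, stick_center, suspension_center, alcohol_center, beaker_center, dish_center, spare_mount_center, screwdriver_grip, brush_grip from where it was at the start of the episode below 0.02 m); the arm keeps its last pose, push and grip.
It fails at once if the other cover, over the dressing stick, is opened ((horizontal distance between specimen_center and left_disc below 0.1 m and value of joint cover_right above 0.12 rad) or (horizontal distance between specimen_center and right_disc below 0.1 m and value of joint cover_left above 0.12 rad)).
It fails at once if a cover is let drop (falls shut faster than 1.5 rad/s) (velocity of joint any of cover_left, cover_right below -1.5 rad/s).
It fails at once if specimen, stick or a bystander is moved by more than 20 mm (distance of any of specimen_center, stick_center, suspension_center, alcohol_center, beaker_center, dish_center, spare_mount_center, screwdriver_grip, brush_grip from where it was at the start of the episode above 0.02 m).
It also fails if it takes over 38 s, if anything falls off the work surface, if the arm or the gripper's body presses on something with over 40 N, if the wrist force passes 120 N, or if a joint passes its speed limit or range.

## Working session

There is one attempt and no reset: what is moved stays moved. The work goes in short steps, Python scripts to look and compute and a tool call to move; the robot and the scene stay as the last step left them, time stands still between calls to the robot, and variables do not carry over. Pictures are saved under pics/ and viewed, at most 10 in all, crops included, and the job is handed in when it is done.

Besides the shell and the picture viewer there is one more tool, called after "Call:" by a JSON object that holds its "api" and its "payload". jog_arm: Moves the arm, as the interface text tells. Its arguments: {"type":"object","properties":{"plan":{"type":"array"},"claw":{"type":"number"},"force":{"type":"number"}},"required":["plan"]}

```bash
mkdir -p pics; python3 - <<'E'
from cell import manip,camera,get_calibration
import cv2,numpy as np
for n in("side","top"):
    p,d=camera(n);np.savez(n+".npz",p=p,d=d);cv2.imwrite(f"pics/{n}0.png",p[:,:,::-1]);print(n,get_calibration(n))
print(manip.read_state())
E
```

```text
side {'fx': 413.3985386622129, 'fy': 413.3985386622129, 'cx': 324.8096304242747, 'cy': 200.6810205133007, 'origin': array([216.71899005, 956.44703708, 799.87317099]), 'attitude': array([-2.15013903, -0.01974198, -2.79655628])}
top {'fx': 496.27230416107386, 'fy': 496.27230416107386, 'cx': 312.8122976488861, 'cy': 196.18288461049144, 'origin': array([ 231.86293445,  -23.0713022 , 1728.14925914]), 'attitude': array([-2.94953468e+00, -1.26195202e-03, -1.57544058e+00])}
{'clock': 0.1, 'joints': array([-1.39259305e+00,  3.00377751e-01,  1.52153261e+00, -1.52181983e-05,
        1.32068199e+00, -6.65925678e-02]), 'qd': array([ 0.00139856, -0.00218821, -0.00179606, -0.0001367 ,  0.00088489,
        0.00018608]), 'effort': array([ 7.82303487e-04, -5.32645619e+01, -3.53286195e+01,  7.09365914e-02,
        2.34462053e-02, -4.89072829e-05]), 'eef_pos': array([ 133.24832736, -533.34997768,  184.55804247]), 'eef_rot': array([-3.14059418e+00, -5.18155194e-05,  2.44799597e-01]), 'wrist_force': array([-0.22452107, -1.3531057 ,  0.22858177]), 'moment': array([-0.00641885, -0.04404649, -0.03321323]), 'finger_force': 0.0, 'finger_gap': 93.91269848024031}
```

View pics/top0.png

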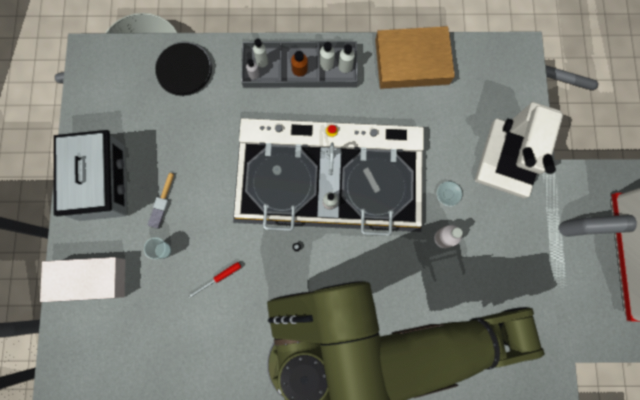

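View pics/side0.png

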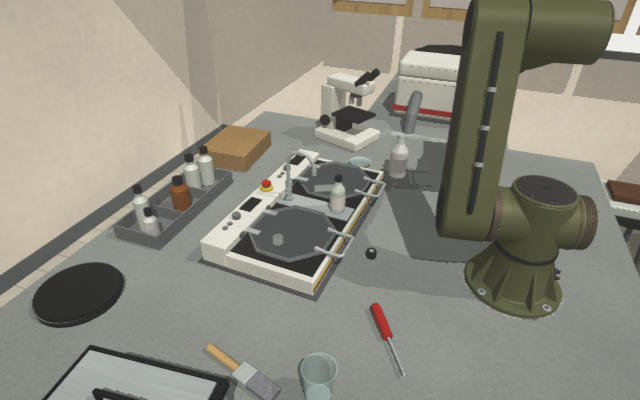

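The top view shows a round specimen at about (277,170) on the left disc and a square stick at (372,178) on the right, so the left cover is the target. I'll zoom in to confirm this and measure the left handle.

```bash
cat > h.py <<'E'
import numpy as np
from scipy.spatial.transform import Rotation as R
from cell import get_calibration
def ray(n,uv):
    c=get_calibration(n);d=R.from_euler('xyz',c['attitude']).as_matrix()@np.array([(uv[0]-c['cx'])/c['fx'],(uv[1]-c['cy'])/c['fy'],1]);return c['origin'],d
def plane(n,uv,z):
    o,d=ray(n,uv);return o+d*(z-o[2])/d[2]
def proj(n,P):
    c=get_calibration(n);q=R.from_euler('xyz',c['attitude']).as_matrix().T@(np.array(P)-c['origin']);return c['fx']*q[0]/q[2]+c['cx'],c['fy']*q[1]/q[2]+c['cy']
E
python3 - <<'E'
from h import *
import cv2
t=np.load("top.npz")['p'][110:240,225:435,::-1];s=np.load("side.npz")['p'][140:300,195:395,::-1]
cv2.imwrite("pics/tc.png",cv2.resize(t,None,fx=3.8,fy=3.8,interpolation=cv2.INTER_CUBIC))
cv2.imwrite("pics/sc.png",cv2.resize(s,None,fx=3.7,fy=3.7,interpolation=cv2.INTER_CUBIC))
for uv in((234,221),(423,228)): print(plane("top",uv,52))
E
```

```text
[472.83351771 242.20462709  52.        ]
[ 445.95567804 -400.75021261   52.        ]
```

View pics/tc.png

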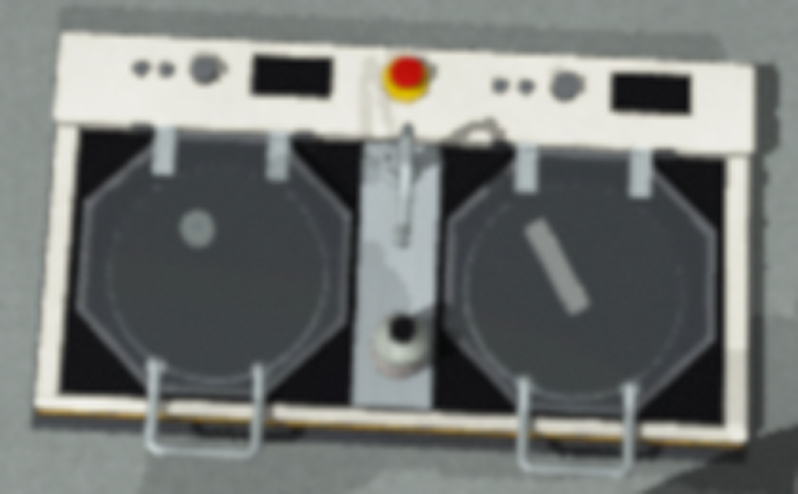

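View pics/sc.png

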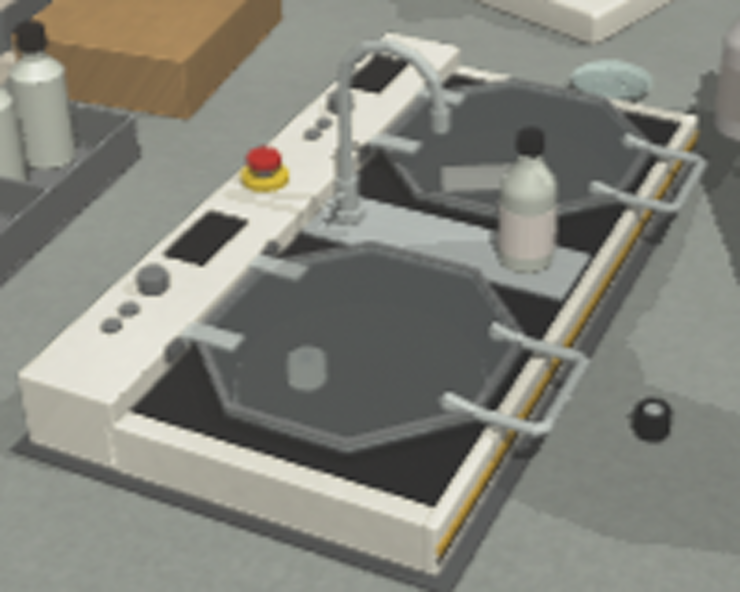

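Confirmed. In the crops the round specimen at (197,229) is under the left cover and the bar is on the right. The left handle bar runs from about (150,449) to (256,455) in the top crop and from (545,428) to (582,357) in the side crop.

```bash
python3 - <<'E'
from h import *
T=lambda u,v:((u+.5)/3.8-.5+225,(v+.5)/3.8-.5+110)
S=lambda u,v:((u+.5)/3.7-.5+195,(v+.5)/3.7-.5+140)
for nm,a,z in(("LH l",T(150,449),66),("LH r",T(256,455),66),("RH l",T(523,467),66),("RH r",T(629,472),66),("FL",T(36,405),52),("FR",T(745,440),52),("BL",T(60,33),74),("BR",T(754,67),74),("spec",T(197,226),48)): print(nm,plane("top",a,z).round(1))
for nm,a,z in(("LH l",S(543,429),66),("LH r",S(584,357),66),("FL",S(433,513),52)): print("side",nm,plane("side",a,z).round(1))
a=plane("top",T(36,405),52);b=plane("top",T(745,440),52);y=(a-b)/np.linalg.norm(a-b);x=np.array([y[1],-y[0],0]);print(np.degrees(np.arctan2(x[1],x[0])),np.linalg.norm(a-b))
o=(a+b)/2+x*137;o[2]=0;print("origin",o)
lh=o+x*-172+y*165;lh[2]=66;print("LH pred",lh,"side px",proj("side",lh))
h=o+x*125+y*165;print("hinge",h)
E
```

```text
LH l [447.3 138.   66. ]
LH r [441.5  44.   66. ]
RH l [ 429.8 -192.5   66. ]
RH r [ 424.9 -286.2   66. ]
FL [489.3 242.3  52. ]
FR [ 454.8 -393.3   52. ]
BL [832.4 225.6  74. ]
BR [ 796.9 -412.6   74. ]
spec [655.3  99.5  48. ]
side LH l [449.3 134.   66. ]
side LH r [445.6  41.6  66. ]
side FL [497.9 230.1  52. ]
-3.1079382805723816 636.4882663285356
origin [608.8717299  -82.93511986   0.        ]
LH pred [446.07054419  91.14754421  66.        ] side px (np.float64(347.2395209006111), np.float64(246.37691834104763))
hinge [742.63370713  75.04504803   0.        ]
```

Call:
{"api": "jog_arm", "payload": {"plan": [0.02,0.05,0.03,0,0,8,0.247,0.62,0.115,0,0,72.9,0.247,0.62,0.115,0,0,72.9,0.247,0.62,0.115,0,0,72.9,0.247,0.62,0.115,0,0,72.9,0.247,0.62,0.115,0,0,72.9,0.247,0.62,0.115,0,0,72.9,0.247,0.62,0.115,0,0,72.9,0.247,0.62,0.115,0,0,72.9,0.247,0.62,0.115,0,0,72.9,0.247,0.62,0.115,0,0,72.9,0.247,0.62,0.115,0,0,72.9,0.247,0.62,0.115,0,0,72.9,0.247,0.62,0.115,0,0,72.9,0.247,0.62,0.115,0,0,72.9,0.247,0.62,0.115,0,0,72.9,0.247,0.62,0.115,0,0,72.9], "claw": 0.04, "force": 30}}

```text
clock: 1.8
eef_pos: [380.0, 85.7, 299.9]
eef_rot: [-3.141, 0.0, 1.516]
wrist_force: [-0.4, 0.1, -1.1]
finger_gap: 40.2
finger_force: 0.0
```

Call:
{"api": "jog_arm", "payload": {"plan": [0.005,0.008,-0.12,-2.7,-49.9,0,0.005,0.008,-0.12,-2.7,-49.9,0,0.005,0.008,-0.12,-2.7,-49.9,0,0.005,0.008,-0.12,-2.7,-49.9,0,0.005,0.008,-0.12,-2.7,-49.9,0,0.005,0.008,-0.12,-2.7,-49.9,0,0.005,0.008,-0.12,-2.7,-49.9,0,0.005,0.008,-0.12,-2.7,-49.9,0,0.005,0.008,-0.12,-2.7,-49.9,0]}}

```text
clock: 2.7
eef_pos: [385.3, 93.8, 180.2]
eef_rot: [2.271, 0.001, 1.516]
wrist_force: [-0.3, -1.5, -0.9]
finger_gap: 40.2
finger_force: 0.0
```

```bash
python3 - <<'E'
from h import *
from cell import manip
s=manip.read_state();print(s['joints'].round(3),s['eef_pos'],s['clock']);M=R.from_euler('xyz',s['eef_rot']).as_matrix();print(M.round(3))
E
```

```text
[ 0.388 -0.477  2.494 -0.859  0.448  1.104] [385.31367764  93.84288419 180.24101423] 2.7
[[ 0.055  0.644  0.763]
 [ 0.998 -0.035 -0.042]
 [-0.001  0.765 -0.645]]
```

Call:
{"api": "jog_arm", "payload": {"plan": [0.015,-0.001,-0.035,0,0,0,0.03,-0.002,-0.07,0,0,0,0.041,-0.002,-0.097,0,0,0,0.041,-0.002,-0.097,0,0,0]}}

```text
clock: 3.1
eef_pos: [418.3, 72.1, 123.6]
eef_rot: [2.321, -0.015, 1.532]
wrist_force: [-0.5, -0.1, -0.2]
finger_gap: 40.2
finger_force: 0.0
```

```bash
python3 - <<'E'
from h import *
from cell import manip,camera
import cv2
s=manip.read_state();print(s['joints'].round(3),s['eef_pos'])
a=camera("side")[0][200:300,290:400,::-1];b=camera("top")[0][180:260,240:320,::-1]
f=lambda i:cv2.resize(i,(400,int(400*i.shape[0]/i.shape[1])),interpolation=cv2.INTER_CUBIC)
a,b=f(a),f(b);b=b[:a.shape[0]]
cv2.imwrite("pics/pre.png",np.hstack([a,b]))
E
```

```text
[ 0.192 -0.262  2.5   -1.034  0.184  1.197] [418.3397434   72.1179966  123.60091023]
```

View pics/pre.png

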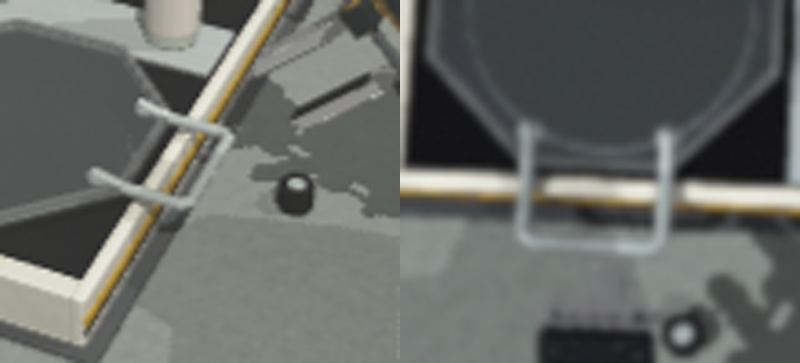

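The views show the gripper still short of the bar, with joint 4 at its limit because the tilt is too shallow and joint 5 is nearly straight. I'll fit a quick arm model to choose a steeper approach.

```bash
cat > k.py <<'E'
from h import *
from scipy.optimize import least_squares
D=[([-1.393,.3,1.521,0,1.321,-.067],[133.293,-533.594,185.046]),([.388,-.477,2.494,-.859,.448,1.104],[385.3,93.8,180.2]),([.192,-.262,2.5,-1.034,.184,1.197],[418.3,72.1,123.6])]
ry=lambda a:R.from_euler('y',a).as_matrix();rz=lambda a:R.from_euler('z',a).as_matrix()
def fk(q,p):
    h,a,L1,L2,dt,e=p;A=rz(q[0])@ry(q[1]);B=A@ry(q[2]);C=B@rz(s4*q[3])@ry(q[4]);T=C@rz(s6*q[5])
    return np.array([0,0,h])+rz(q[0])@[a,0,0]+A@[0,0,L1]+B@[e,0,L2]+C@[0,0,dt],T
lo=[-.79,.23,-1.04,0,-2.55]
E
python3 - <<'E'
import k
from k import *
M=[R.from_euler('xyz',v).as_matrix() for v in([-3.1406,0,.2448],[2.271,.001,1.516],[2.321,-.015,1.532])]
for k.s4 in(1,-1):
  k.s6=1
  f=lambda p:np.concatenate([fk(q,p)[0]-t for q,t in D]+[[0.05*(p[5])],[.02*(p[1])]])
  r=least_squares(f,[300,0,400,400,250,0]);print(k.s4,r.x.round(1),r.cost)
  for (q,_),m in zip(D,M): print((fk(q,r.x)[1][:,2]-m[:,2]).round(3))
  # constant tool offset
  for k.s6 in(1,-1):print([ (fk(q,r.x)[1].T@m).round(2).tolist() for (q,_),m in zip(D,M)])
E
```

```text
1 [128.4 137.9 329.6 323.5 168.4   4. ] 928.2764645483356
[ 0.    -0.001 -0.   ]
[0. 0. 0.]
[-0.  0. -0.]
[[[0.0, -1.0, 0.0], [1.0, 0.0, -0.0], [0.0, 0.0, 1.0]], [[0.0, -1.0, 0.0], [1.0, 0.0, -0.0], [0.0, 0.0, 1.0]], [[0.0, -1.0, -0.0], [1.0, 0.0, -0.0], [0.0, -0.0, 1.0]]]
[[[0.13, -0.99, 0.0], [0.99, 0.13, -0.0], [0.0, 0.0, 1.0]], [[-0.8, 0.59, 0.0], [-0.59, -0.8, 0.0], [0.0, 0.0, 1.0]], [[-0.68, 0.73, 0.0], [-0.73, -0.68, -0.0], [0.0, -0.0, 1.0]]]
-1 [ -78.1  459.5  105.8   36.9 -117.3  -75.6] 1990.6265257092484
[ 0.    -0.001 -0.   ]
[-0.248  0.608  0.   ]
[-0.06   0.309 -0.   ]
[[[0.0, -1.0, 0.0], [1.0, 0.0, -0.0], [0.0, 0.0, 1.0]], [[0.8, 0.1, -0.58], [0.02, 0.98, 0.21], [0.59, -0.18, 0.78]], [[0.85, 0.47, -0.25], [-0.43, 0.88, 0.19], [0.31, -0.05, 0.95]]]
[[[0.13, -0.99, 0.0], [0.99, 0.13, -0.0], [0.0, 0.0, 1.0]], [[-0.5, -0.85, 0.18], [0.63, -0.5, -0.59], [0.59, -0.18, 0.78]], [[-0.33, -0.94, 0.05], [0.89, -0.33, -0.31], [0.31, -0.05, 0.95]]]
```

```bash
cat > k.py <<'E'
from h import *
from scipy.optimize import least_squares
D=[([-1.393,.3,1.521,0,1.321,-.067],[133.293,-533.594,185.046]),([.388,-.477,2.494,-.859,.448,1.104],[385.3,93.8,180.2]),([.192,-.262,2.5,-1.034,.184,1.197],[418.3,72.1,123.6])]
ry=lambda a:R.from_euler('y',a).as_matrix();rz=lambda a:R.from_euler('z',a).as_matrix()
def fk(q,p):
    h,a,L1,L2,dt,e,b,c=p;A=rz(q[0])@ry(q[1]);B=A@ry(q[2]);W=B@rz(q[3]);C=W@ry(q[4]);T=C@rz(q[5])@rz(np.pi/2)
    return np.array([0,0,h])+rz(q[0])@[a,b,0]+A@[0,0,L1]+B@[e,0,L2]+C@[0,c,dt],T
fit=lambda:least_squares(lambda p:np.concatenate([fk(q,p)[0]-t for q,t in D]+[[.003*p[5]],[.003*p[1]],[.003*p[7]],.001*(p[:5]-300)]),[300,0,400,400,250,0,37,0]).x
lo=np.array([-3.03,-.79,.23,-1.04,0,-2.55]);hi=np.array([3.03,2.21,2.52,4.18,3.07,2.55])
def ik(t,M,p,q0):
    r=least_squares(lambda q:np.concatenate([(fk(q,p)[0]-t)/100,(R.from_matrix(fk(q,p)[1].T@M)).as_rotvec()]),np.clip(q0,lo+.01,hi-.01),bounds=(lo,hi));return r.x,np.sqrt(2*r.cost)
H=np.array([446,90.5,66]);ym=np.array([.0542,.9985,0]);xm=np.array([.9985,-.0542,0])
def tool(al,psi=0): # al below horizontal
    d=np.cos(al)*xm-np.sin(al)*np.array([0,0,1]);x=ym;M=np.column_stack([x,np.cross(d,x),d]);return M
def handle(th): return H+297*((1-np.cos(th))*xm+np.sin(th)*np.array([0,0,1]))
E
python3 - <<'E'
from k import *
p=fit();print(p.round(1),[(fk(q,p)[0]-t).round(1) for q,t in D])
for a0 in(45,50,55,60,70):
  q=np.array([.3,-.2,2.3,-.6,.6,.9])
  for th,back in((0,60),(0,25),(0,0),(10,0),(25,0),(40,0),(50,0)):
    M=tool(np.radians(a0+th));t=handle(np.radians(th))+M[:,2]*(19-back);q,e=ik(t,M,p,q);print(a0,th,back,q.round(2),round(e,3))
E
```

```text
[219.3   1.8 424.6 445.4 290.9  40.   36.2   0.7] [array([ 0. , -0. , -0.1]), array([-0.1,  0.1,  0.1]), array([ 0. , -0.2, -0.1])]
45 0 60 [ 0.26 -0.16  2.46 -1.04  0.23  1.27] 0.048
45 0 25 [ 0.21 -0.03  2.41 -1.04  0.16  1.24] 0.095
45 0 0 [ 0.18  0.06  2.36 -1.04  0.12  1.22] 0.125
45 10 0 [ 0.2  -0.05  2.28 -0.44  0.35  0.63] 0.0
45 25 0 [ 0.15 -0.03  1.97 -0.09  0.86  0.25] 0.0
45 40 0 [ 0.1   0.15  1.58 -0.01  1.32  0.16] 0.0
45 50 0 [0.08 0.32 1.29 0.01 1.62 0.13] 0.0
50 0 60 [ 0.27 -0.15  2.42 -0.82  0.28  1.05] 0.0
50 0 25 [ 0.24 -0.02  2.39 -1.04  0.21  1.26] 0.014
50 0 0 [ 0.2   0.06  2.35 -1.04  0.17  1.24] 0.046
50 10 0 [ 0.19 -0.03  2.22 -0.28  0.46  0.46] 0.0
50 25 0 [ 0.14  0.01  1.91 -0.06  0.97  0.22] 0.0
50 40 0 [0.1  0.2  1.52 0.   1.42 0.15] 0.0
50 50 0 [0.08 0.38 1.22 0.02 1.72 0.13] 0.0
55 0 60 [ 0.24 -0.14  2.36 -0.48  0.37  0.7 ] 0.0
55 0 25 [ 0.22 -0.02  2.34 -0.62  0.27  0.83] 0.0
55 0 0 [ 0.21  0.07  2.32 -0.78  0.21  0.99] 0.0
55 10 0 [ 0.17 -0.01  2.16 -0.18  0.57  0.36] 0.0
55 25 0 [ 0.13  0.06  1.85 -0.04  1.07  0.2 ] 0.0
55 40 0 [0.09 0.26 1.46 0.01 1.52 0.14] 0.0
55 50 0 [0.07 0.44 1.15 0.03 1.81 0.13] 0.0
60 0 60 [ 0.22 -0.12  2.3  -0.3   0.47  0.5 ] 0.0
60 0 25 [ 0.2  -0.    2.29 -0.36  0.37  0.56] 0.0
60 0 0 [ 0.19  0.08  2.27 -0.41  0.31  0.61] 0.0
60 10 0 [ 0.16  0.02  2.11 -0.12  0.67  0.29] 0.0
60 25 0 [ 0.12  0.11  1.78 -0.02  1.16  0.18] 0.0
60 40 0 [0.08 0.31 1.39 0.02 1.61 0.14] 0.0
60 50 0 [0.07 0.5  1.08 0.04 1.91 0.13] 0.0
70 0 60 [ 0.18 -0.04  2.16 -0.12  0.69  0.31] 0.0
70 0 25 [ 0.17  0.05  2.16 -0.14  0.59  0.32] 0.0
70 0 0 [ 0.16  0.12  2.16 -0.15  0.53  0.33] 0.0
70 10 0 [ 0.14  0.1   1.99 -0.04  0.88  0.22] 0.0
70 25 0 [0.1  0.21 1.66 0.01 1.35 0.15] 0.0
70 40 0 [0.07 0.42 1.27 0.04 1.79 0.13] 0.0
70 50 0 [0.06 0.61 0.96 0.07 2.1  0.13] 0.0
```

```bash
python3 - <<'E'
from k import *
from cell import manip
s=manip.read_state();M0=R.from_euler('xyz',s['eef_rot']).as_matrix()
M=tool(np.radians(65));t=H+M[:,2]*(19-50)
print(t,(t-s['eef_pos']).round(1),np.degrees(R.from_matrix(M@M0.T).as_rotvec()).round(1),M[:,2]*50,s['clock'])
E
```

```text
[432.91848564  91.2100832   94.0955414 ] [ 15.1  18.1 -30.1] [ 0.1 22.1 -0.8] [ 21.09921672  -1.14529549 -45.31538935] 3.2
```

Call:
{"api": "jog_arm", "payload": {"plan": [0.008,0.018,0.01,0,8,0,0.012,0.018,0.005,0,16,-0.8,0.015,0.018,-0.015,0,22.1,-0.8,0.015,0.018,-0.03,0,22.1,-0.8,0.015,0.018,-0.03,0,22.1,-0.8,0.015,0.018,-0.03,0,22.1,-0.8], "claw": 0.03}}

```text
clock: 3.8
eef_pos: [432.1, 92.1, 94.2]
eef_rot: [2.703, 0.001, 1.518]
wrist_force: [0.0, 0.3, -0.8]
finger_gap: 30.0
finger_force: 0.0
```

```bash
python3 - <<'E'
from k import *
from cell import manip,camera
import cv2
s=manip.read_state();M0=R.from_euler('xyz',s['eef_rot']).as_matrix()
M=tool(np.radians(65));t=H+M[:,2]*19
print(s['joints'].round(3),s['eef_pos'],(t-s['eef_pos']).round(1),np.degrees(R.from_matrix(M@M0.T).as_rotvec()).round(1))
a=camera("side")[0][200:300,290:400,::-1]
cv2.imwrite("pics/pre2.png",cv2.resize(a,None,fx=6,fy=6,interpolation=cv2.INTER_CUBIC))
E
```

```text
[ 0.196 -0.056  2.229 -0.202  0.551  0.399] [432.13233695  92.05462621  94.18738748] [ 21.9  -2.  -45.4] [ 0.1  0.1 -0.1]
```

View pics/pre2.png

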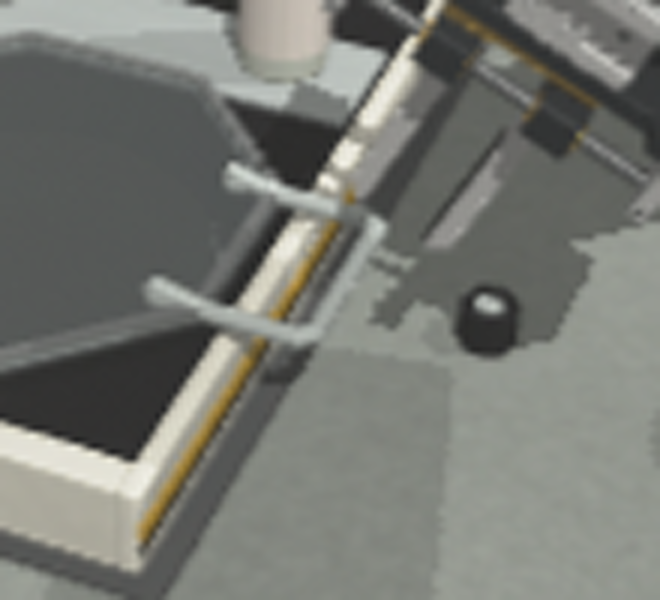

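The picture shows the black finger mounts at about (450,45) and (555,120), with the finger tips near (370,195) and (435,245). The bar runs from (315,340) to (380,220). I'll check where the TCP projects in this view before descending.

```bash
python3 - <<'E'
from k import *
M=tool(np.radians(65));P=np.array([432.1,92.1,94.2])
f=lambda P:((np.array(proj("side",P))-[290,200])*6).round(0)
for s in(-20,0,20): print(s,f(P+M[:,1]*s), f(P+M[:,1]*s-60*M[:,2]))
print(f(H),f(H+42*ym),f(H-42*ym))
E
```

```text
-20 [412. 263.] [474. 182.]
0 [375. 239.] [437. 156.]
20 [339. 214.] [399. 131.]
[344. 277.] [312. 332.] [375. 226.]
```

Call:
{"api": "jog_arm", "payload": {"plan": [0.006,-0.0005,-0.012,0,0,0,0.011,-0.001,-0.023,0,0,0,0.017,-0.0015,-0.034,0,0,0,0.022,-0.002,-0.0455,0,0,0,0.022,-0.002,-0.0455,0,0,0,0.022,-0.002,-0.0455,0,0,0]}}

```text
clock: 4.45
eef_pos: [453.8, 90.1, 49.0]
eef_rot: [2.703, 0.001, 1.519]
wrist_force: [-0.1, -0.2, -0.1]
finger_gap: 30.0
finger_force: 0.0
```

No contact on the way down, so I'll close on the bar.

Call:
{"api": "jog_arm", "payload": {"plan": [0,0,0,0,0,0,0,0,0,0,0,0,0,0,0,0,0,0,0,0,0,0,0,0,0,0,0,0,0,0,0,0,0,0,0,0], "claw": 0, "force": 40}}

```text
clock: 5.05
eef_pos: [454.2, 90.0, 48.7]
eef_rot: [2.704, 0.0, 1.519]
wrist_force: [-5.4, 1.0, 8.0]
finger_gap: 7.2
finger_force: 39.7
```

```bash
python3 - <<'E'
from k import *
from cell import manip
s=manip.read_state();print(s['eef_pos'],s['wrist_force'],s['finger_gap'],s['clock'])
# rows: rigid rotation about hinge axis
M=tool(np.radians(65));P=s['eef_pos'];c=H+297*xm
for th in(2.5,5,7.5,10,12.5,15,17.5,20,22.5,25,27.5,30,32.5,35,37.5,40,42.5,45,47.5,50):
  r=R.from_rotvec(ym*np.radians(th));d=(r.apply(P-c)+c-P)/1000;print(th,d.round(4).tolist(),(ym*th).round(2).tolist())
E
```

```text
[454.1621631   90.02815586  48.68678335] [-5.41122239  0.97651109  7.97932409] 7.22276705378957 5.05
2.5 [-0.0005, 0.0, 0.0126] [0.14, 2.5, 0.0]
5 [-0.0004, 0.0, 0.0252] [0.27, 4.99, 0.0]
7.5 [0.0002, -0.0, 0.0378] [0.41, 7.49, 0.0]
10 [0.0014, -0.0001, 0.0504] [0.54, 9.99, 0.0]
12.5 [0.0031, -0.0002, 0.0629] [0.68, 12.48, 0.0]
15 [0.0054, -0.0003, 0.0753] [0.81, 14.98, 0.0]
17.5 [0.0081, -0.0004, 0.0876] [0.95, 17.47, 0.0]
20 [0.0115, -0.0006, 0.0998] [1.08, 19.97, 0.0]
22.5 [0.0153, -0.0008, 0.1118] [1.22, 22.47, 0.0]
25 [0.0197, -0.0011, 0.1237] [1.36, 24.96, 0.0]
27.5 [0.0246, -0.0013, 0.1353] [1.49, 27.46, 0.0]
30 [0.03, -0.0016, 0.1467] [1.63, 29.96, 0.0]
32.5 [0.0359, -0.0019, 0.1579] [1.76, 32.45, 0.0]
35 [0.0422, -0.0023, 0.1688] [1.9, 34.95, 0.0]
37.5 [0.0491, -0.0027, 0.1794] [2.03, 37.44, 0.0]
40 [0.0564, -0.0031, 0.1897] [2.17, 39.94, 0.0]
42.5 [0.0641, -0.0035, 0.1997] [2.3, 42.44, 0.0]
45 [0.0722, -0.0039, 0.2093] [2.44, 44.93, 0.0]
47.5 [0.0808, -0.0044, 0.2185] [2.57, 47.43, 0.0]
50 [0.0898, -0.0049, 0.2274] [2.71, 49.92, 0.0]
```

The gap is 7.2 mm on a 10 mm bar, and the force pushes the hand back along its own axis. The grasp may be wrong, so I'll look.

```bash
python3 - <<'E'
from k import *
from cell import manip,camera
import cv2
a=camera("side")[0][200:290,300:400,::-1]
cv2.imwrite("pics/g1.png",cv2.resize(a,None,fx=6.6,fy=6.6,interpolation=cv2.INTER_CUBIC))
s=manip.read_state();print(s['eef_pos'],s['finger_gap'],s['wrist_force'])
f=lambda P:((np.array(proj("side",P))-[300,200])*6.6).round(0)
M=tool(np.radians(65));P=s['eef_pos'];print(f(P),f(P-19*M[:,2]),f(P-19*M[:,2]+8*M[:,0]),f(P-19*M[:,2]-8*M[:,0]))
E
```

```text
[454.17103184  90.05185295  48.70700317] 6.993757198075938 [-5.0571618   0.25692048  7.88109772]
[292. 332.] [312. 305.] [305. 316.] [319. 294.]
```

View pics/g1.png

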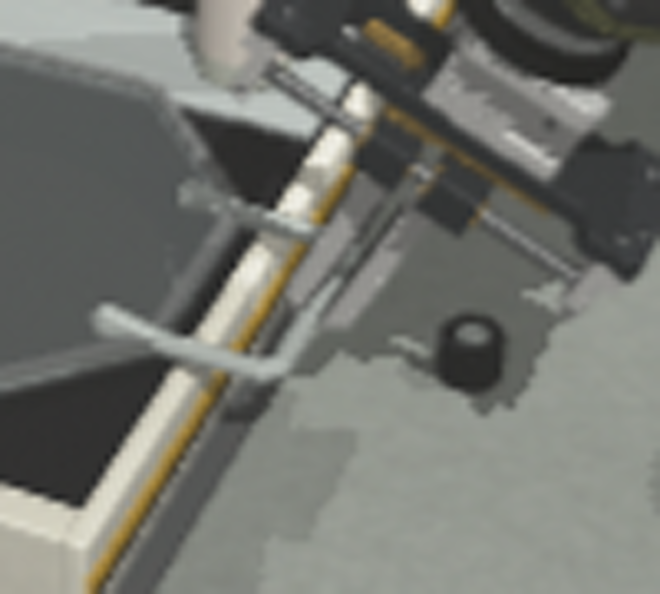

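The fingers straddle the bar in the middle of the handle, around (310,300). The tool height of 48.7 mm also puts the bar at the pad centre, so the small gap looks like pad compliance. I'll test with a very small lift before going on.

Call:
{"api": "jog_arm", "payload": {"plan": [-0.0001,0,0.0015,0,0.3,0,-0.0002,0,0.003,0.03,0.6,0,-0.0002,0,0.004,0.04,0.8,0,-0.0002,0,0.004,0.04,0.8,0,-0.0002,0,0.004,0.04,0.8,0], "force": 50}}

```text
clock: 5.6
eef_pos: [453.9, 90.0, 52.2]
eef_rot: [2.719, 0.001, 1.519]
wrist_force: [-1.5, 3.1, -2.5]
finger_gap: 6.7
finger_force: 46.9
```

```bash
python3 - <<'E'
from cell import manip
s=manip.read_state();print(s['eef_pos'],s['wrist_force'],s['moment'],s['finger_gap'],s['clock'])
E
```

```text
[453.86615822  89.99542589  52.22395871] [-1.51531591  3.10139507 -2.54841976] [0.46949878 0.46110852 0.16572609] 6.6816519107328425 5.6
```

Call:
{"api": "jog_arm", "payload": {"plan": [-0.0003,0,0.0086,0.1,1.7,0,-0.0002,0,0.0212,0.23,4.2,0,0.0004,0,0.0338,0.37,6.7,0,0.0016,-0.0001,0.0464,0.5,9.2,0,0.0033,-0.0002,0.0589,0.64,11.7,0,0.0056,-0.0003,0.0713,0.77,14.2,0,0.0083,-0.0004,0.0836,0.9,16.7,0,0.0117,-0.0006,0.0958,1.04,19.2,0,0.0136,-0.0007,0.102,1.1,20.45,0,0.0136,-0.0007,0.102,1.1,20.45,0]}}

```text
clock: 6.6
eef_pos: [468.6, 89.1, 155.0]
eef_rot: [3.075, -0.0, 1.518]
wrist_force: [0.1, 0.4, -0.7]
finger_gap: 0.6
finger_force: 0.0
```

```bash
python3 - <<'E'
from k import *
from cell import manip
s=manip.read_state();M=R.from_euler('xyz',s['eef_rot']).as_matrix();g=s['eef_pos']-19*M[:,2];c=H+297*xm
print(s['eef_pos'],s['wrist_force'],s['moment'],s['finger_gap'],s['joints'].round(2));print("angle by grasp pt",np.degrees(np.arctan2(g[2]-66,(c-g)@xm)),np.linalg.norm((c-g)-((c-g)@ym)*ym), "tool al",np.degrees(np.arctan2(-M[2,2],M[:,2]@xm)))
E
```

```text
[468.59559183  89.06847012 155.02754699] [ 0.11388981  0.39439335 -0.66694354] [-0.01914541 -0.0476479  -0.00091128] 0.5843074469184938 [ 0.12  0.12  1.81 -0.01  1.14  0.18]
angle by grasp pt 21.394924002884142 296.02330527532 tool al 86.15604832425615
```

The bar slipped out and the gripper is now empty. It must have been held only by the finger tips. I'll re-measure the handle properly with the view clear.

```bash
python3 - <<'E'
from k import *
from cell import manip,camera
import cv2
a,da=camera("side");b,db=camera("top")
np.savez("s1.npz",a=a,da=da,b=b,db=db)
f=lambda i:cv2.resize(i[:,:,::-1],(400,400),interpolation=cv2.INTER_CUBIC)
cv2.imwrite("pics/after.png",np.hstack([f(a[190:280,300:390]),f(b[180:260,240:320])]))
for uv in((343,255),(347,250),(351,240)): print(uv)
# depth pts near the bar in initial frame: local height map
S=np.load("side.npz");d=S['d'];d1=da
def P(n,u,v,z):
    o,r=ray(n,(u,v));return o+r*z
for v in range(232,262,2):
    row=[]
    for u in range(340,358,2):
        row.append("%d"%P("side",u,v,d1[v,u])[2] if d1[v,u]>0 else "-")
    print(v,row)
E
```

```text
(343, 255)
(347, 250)
(351, 240)
232 ['70', '70', '51', '38', '30', '13', '3', '2', '3']
234 ['65', '69', '69', '67', '70', '70', '2', '4', '0']
236 ['55', '49', '36', '67', '68', '71', '71', '0', '1']
238 ['49', '42', '32', '15', '2', '69', '67', '1', '-1']
240 ['46', '37', '21', '5', '5', '69', '68', '0', '0']
242 ['39', '30', '12', '1', '70', '67', '0', '0', '1']
244 ['35', '18', '4', '4', '73', '68', '0', '0', '0']
246 ['23', '9', '4', '71', '68', '0', '0', '2', '0']
248 ['13', '5', '71', '67', '0', '1', '0', '0', '0']
250 ['7', '3', '69', '67', '2', '0', '-1', '0', '-1']
252 ['3', '69', '70', '-1', '0', '-1', '-1', '-3', '1']
254 ['70', '70', '66', '2', '0', '1', '-1', '-1', '0']
256 ['68', '65', '0', '0', '0', '0', '0', '0', '-1']
258 ['4', '1', '0', '-1', '1', '0', '3', '0', '0']
260 ['1', '-1', '0', '0', '0', '1', '-3', '0', '-1']
```

View pics/after.png

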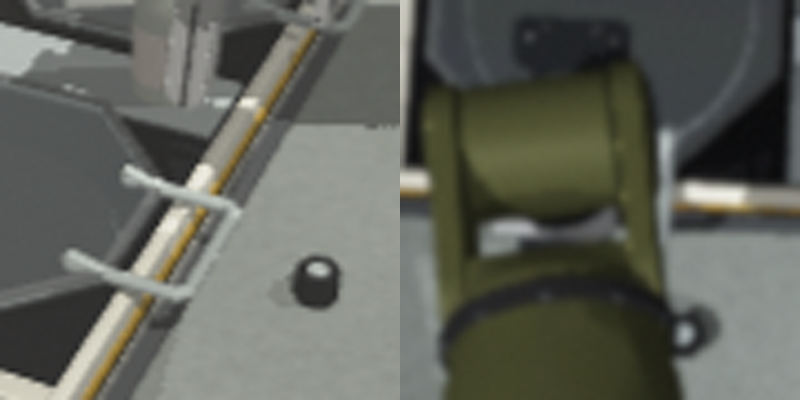

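The handle is shut again, with its bar running from (185,295) to (235,210) in the left panel, and the depth confirms a height of about 66 mm. The finger tips show at about (160–210,100). I'll locate the bar and the tips in 3D from depth.

```bash
python3 - <<'E'
from k import *
Z=np.load("s1.npz");d=Z['da'];c=get_calibration("side")
v,u=np.mgrid[:400,:640];Rm=R.from_euler('xyz',c['attitude']).as_matrix()
W=(np.dstack([(u-c['cx'])/c['fx'],(v-c['cy'])/c['fy'],np.ones_like(u)])*d[...,None])@Rm.T+c['origin'];W[d==0]=np.nan
x,y,z=W[...,0],W[...,1],W[...,2]
m=(x>420)&(x<462)&(y>45)&(y<135)&(z>55)&(z<85);P=W[m];print("bar n",m.sum(),"z",np.percentile(P[:,2],[5,50,95]),"x-ctr at y:",[(yy,np.percentile(P[(P[:,1]>yy)&(P[:,1]<yy+15)][:,0],[5,50,95]).round(1)) for yy in(50,65,80,95,110)])
m=(abs(x-468)<60)&(abs(y-89)<40)&(z>120)&(z<200);P=W[m];print("fingers n",m.sum(),np.percentile(P,[2,50,98],axis=0).round(1),"minz",np.sort(P[:,2])[:10])
lo=P[P[:,2]<175];print("low part",np.median(lo,axis=0),lo.min(0),lo.max(0))
print("TCP px",proj("side",[468.6,89,155]))
print("px of lowest", [(int(a),int(b)) for b,a in zip(*np.where(m&(z<160)))][-12:])
E
```

```text
bar n 92 z [65.53091453 70.02478158 72.89547669] x-ctr at y: [(50, array([440.5, 444.3, 449.5])), (65, array([442. , 445. , 448.8])), (80, array([441.8, 443.8, 449.5])), (95, array([443.5, 446.3, 450.8])), (110, array([443.7, 446.3, 451.5]))]
fingers n 68 [[454.9  85.1 177.6]
 [466.9  98.1 189.4]
 [479.  101.1 199.5]] minz [175.37386327 177.40108526 177.89514935 178.12178213 180.41307346
 180.99985979 181.3170263  181.36974706 181.40647212 181.66929813]
  return _methods._mean(a, axis=axis, dtype=dtype,
  ret = um.true_divide(
Traceback (most recent call last):
ValueError: zero-size array to reduction operation minimum which has no identity
```

Depth shows the real finger tips at z ≈ 177 mm where the reported TCP is 155 mm. The fingers end about 21 mm short of the nominal TCP, which explains the tip-only grip. I'll redo the grasp 21 mm deeper.

```bash
cat > plan.py <<'E'
from k import *
from cell import manip
p=fit();H[:]=[445.7,90.5,66]
s=manip.read_state();M0=R.from_euler('xyz',s['eef_rot']).as_matrix();P0=s['eef_pos']
def show(al,back,th=0,q0=s['joints']):
    M=tool(np.radians(al+th));t=handle(np.radians(th))+M[:,2]*(40-back);q,e=ik(t,M,p,q0)
    print(al,th,back,((t-P0)/1000).round(4).tolist(),np.degrees(R.from_matrix(M@M0.T).as_rotvec()).round(2).tolist(),q.round(2),round(e,3));return q
E
python3 - <<'E'
from plan import *
print(s['clock'],p.round(1))
for a in(65,70):
  q=show(a,55);q=show(a,0,0,q)
  for th in(10,30,50):q=show(a,0,th,q)
E
```

```text
6.7 [219.3   1.8 424.6 445.4 290.9  40.   36.2   0.7]
65 0 55 [-0.0282, 0.0017, -0.0744] [-1.12, -21.18, -0.12] [ 0.19 -0.01  2.23 -0.21  0.51  0.4 ] 0.0
65 0 0 [-0.0049, 0.0004, -0.1242] [-1.12, -21.18, -0.12] [ 0.17  0.15  2.21 -0.27  0.36  0.46] 0.0
65 10 0 [-0.007, 0.0006, -0.075] [-0.59, -11.19, -0.12] [ 0.15  0.11  2.05 -0.08  0.72  0.25] 0.0
65 30 0 [0.0144, -0.0006, 0.0207] [0.47, 8.78, -0.12] [0.1  0.23 1.64 0.01 1.36 0.15] 0.0
65 50 0 [0.0672, -0.0035, 0.1033] [1.54, 28.75, -0.12] [0.06 0.54 1.09 0.05 1.95 0.13] 0.0
70 0 55 [-0.0269, 0.0016, -0.0739] [-0.86, -16.19, -0.12] [ 0.17  0.03  2.16 -0.13  0.62  0.32] 0.0
70 0 0 [-0.0082, 0.0006, -0.1256] [-0.86, -16.19, -0.12] [ 0.16  0.17  2.16 -0.16  0.47  0.34] 0.0
70 10 0 [-0.0104, 0.0007, -0.0758] [-0.33, -6.2, -0.12] [ 0.14  0.14  2.   -0.04  0.83  0.22] 0.0
70 30 0 [0.011, -0.0004, 0.0211] [0.74, 13.77, -0.12] [0.09 0.28 1.58 0.03 1.45 0.14] 0.0
70 50 0 [0.0641, -0.0033, 0.1049] [1.8, 33.74, -0.12] [0.06 0.59 1.03 0.06 2.04 0.13] 0.0
```

Call:
{"api": "jog_arm", "payload": {"plan": [-0.015,0.001,-0.01,-0.4,-7,0,-0.025,0.0015,-0.035,-0.75,-14,-0.1,-0.028,0.0017,-0.06,-1.1,-21.2,-0.1,-0.028,0.0017,-0.0745,-1.1,-21.2,-0.1,-0.028,0.0017,-0.0745,-1.1,-21.2,-0.1,-0.028,0.0017,-0.0745,-1.1,-21.2,-0.1,-0.022,0.0014,-0.087,-1.1,-21.2,-0.1,-0.016,0.001,-0.1,-1.1,-21.2,-0.1,-0.01,0.0007,-0.113,-1.1,-21.2,-0.1,-0.005,0.0004,-0.124,-1.1,-21.2,-0.1,-0.005,0.0004,-0.124,-1.1,-21.2,-0.1,-0.005,0.0004,-0.124,-1.1,-21.2,-0.1], "claw": 0.03}}

```text
clock: 7.9
eef_pos: [463.2, 89.6, 31.1]
eef_rot: [2.705, -0.001, 1.517]
wrist_force: [0.6, -0.2, 0.9]
finger_gap: 29.9
finger_force: 0.0
```

Call:
{"api": "jog_arm", "payload": {"plan": [0,0,0,0,0,0,0,0,0,0,0,0,0,0,0,0,0,0,0,0,0,0,0,0,0,0,0,0,0,0,0,0,0,0,0,0], "claw": 0, "force": 40}}

```text
clock: 8.5
eef_pos: [462.5, 89.7, 30.7]
eef_rot: [2.705, -0.0, 1.517]
wrist_force: [-6.6, -0.1, 7.0]
finger_gap: 8.9
finger_force: 40.0
```

```bash
python3 - <<'E'
from plan import *
print(s['eef_pos'],s['wrist_force'],s['finger_gap'])
c=H+297*xm
for th in(0.8,2.5,5,7.5,10,12.5,15,17.5,20,22.5,25,27.5,30,32.5,35,37.5,40,42.5,45,47.5,50):
  r=R.from_rotvec(ym*np.radians(th));d=(r.apply(P0-c)+c-P0)/1000;print(th,d.round(4).tolist(),(ym*th).round(2).tolist())
E
```

```text
[462.52693562  89.71637126  30.65610696] [-6.56490326 -0.05799998  7.03230455] 8.865486924499582
0.8 [-0.0005, 0.0, 0.0039] [0.04, 0.8, 0.0]
2.5 [-0.0013, 0.0001, 0.0123] [0.14, 2.5, 0.0]
5 [-0.002, 0.0001, 0.0246] [0.27, 4.99, 0.0]
7.5 [-0.0022, 0.0001, 0.0369] [0.41, 7.49, 0.0]
10 [-0.0019, 0.0001, 0.0492] [0.54, 9.99, 0.0]
12.5 [-0.001, 0.0001, 0.0615] [0.68, 12.48, 0.0]
15 [0.0004, -0.0, 0.0737] [0.81, 14.98, 0.0]
17.5 [0.0023, -0.0001, 0.0859] [0.95, 17.47, 0.0]
20 [0.0048, -0.0003, 0.0979] [1.08, 19.97, 0.0]
22.5 [0.0078, -0.0004, 0.1099] [1.22, 22.47, 0.0]
25 [0.0113, -0.0006, 0.1217] [1.36, 24.96, 0.0]
27.5 [0.0153, -0.0008, 0.1333] [1.49, 27.46, 0.0]
30 [0.0198, -0.0011, 0.1448] [1.63, 29.96, 0.0]
32.5 [0.0248, -0.0013, 0.1561] [1.76, 32.45, 0.0]
35 [0.0303, -0.0016, 0.1671] [1.9, 34.95, 0.0]
37.5 [0.0363, -0.002, 0.1778] [2.03, 37.44, 0.0]
40 [0.0428, -0.0023, 0.1883] [2.17, 39.94, 0.0]
42.5 [0.0496, -0.0027, 0.1985] [2.3, 42.44, 0.0]
45 [0.057, -0.0031, 0.2084] [2.44, 44.93, 0.0]
47.5 [0.0647, -0.0035, 0.218] [2.57, 47.43, 0.0]
50 [0.0729, -0.004, 0.2272] [2.71, 49.92, 0.0]
```

Call:
{"api": "jog_arm", "payload": {"plan": [-0.0002,0,0.0013,0,0.3,0,-0.0004,0,0.0026,0.03,0.5,0,-0.0005,0,0.0039,0.04,0.8,0,-0.0005,0,0.0039,0.04,0.8,0,-0.0005,0,0.0039,0.04,0.8,0,-0.0005,0,0.0039,0.04,0.8,0]}}

```text
clock: 9.1
eef_pos: [462.0, 89.7, 34.2]
eef_rot: [2.72, -0.0, 1.517]
wrist_force: [-1.0, 2.6, -2.0]
finger_gap: 8.4
finger_force: 40.0
```

Call:
{"api": "jog_arm", "payload": {"plan": [0,0,0,0,0,0,0,0,0,0,0,0,0,0,0,0,0,0,0,0,0,0,0,0,0,0,0,0,0,0,0,0,0,0,0,0,0,0,0,0,0,0,0,0,0,0,0,0]}}

```text
clock: 9.9
eef_pos: [462.0, 89.7, 34.2]
eef_rot: [2.72, -0.0, 1.517]
wrist_force: [-2.2, 4.1, -1.8]
finger_gap: 9.2
finger_force: 40.0
```

```bash
python3 - <<'E'
from k import *
from cell import manip,camera
import cv2
a,d=camera("side");s=manip.read_state();print(s['eef_pos'],s['wrist_force'],s['finger_gap'],s['finger_force'],s['moment'])
cv2.imwrite("pics/g2.png",cv2.resize(a[200:280,300:400,::-1],None,fx=7.5,fy=7.5,interpolation=cv2.INTER_CUBIC))
M=R.from_euler('xyz',s['eef_rot']).as_matrix();P=s['eef_pos']
for b in(0,21,40,60):print(b,((np.array(proj("side",P-b*M[:,2]))-[300,200])*7.5).round())
E
```

```text
[461.99922879  89.69086501  34.19537686] [-2.97813373  4.34213271 -2.09948059] 8.701870138763024 39.9998277425766 [0.66093624 0.76567015 0.29178588]
0 [311. 401.]
21 [335. 368.]
40 [357. 337.]
60 [380. 304.]
```

View pics/g2.png

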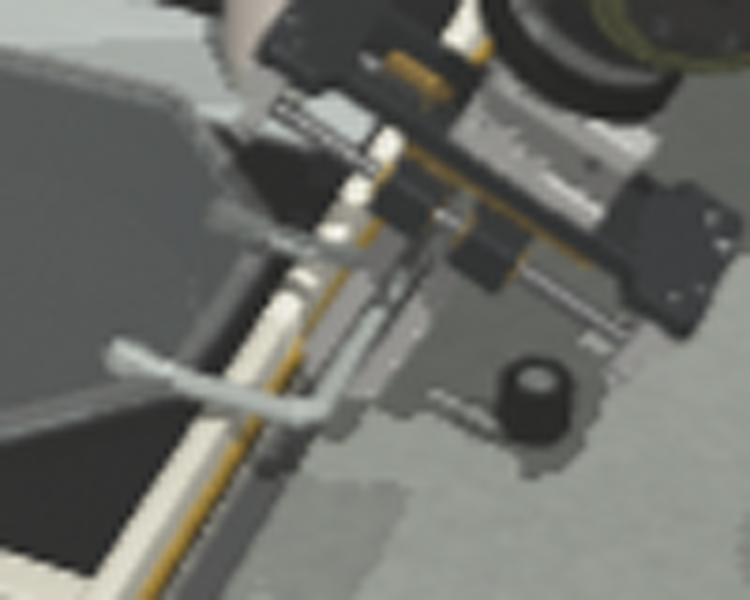

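The bar now enters between the pads around (370,315), with the finger tips well past it at (370,390). The gap holds at about 8.4–9.2 mm, which is sensor noise, so I'll lift.

Call:
{"api": "jog_arm", "payload": {"plan": [-0.0004,0,0.004,0.04,0.8,0,-0.0008,0.0001,0.0084,0.1,1.7,0,-0.0012,0.0001,0.0145,0.16,2.95,0,-0.0015,0.0001,0.0207,0.23,4.2,0,-0.0017,0.0001,0.0268,0.3,5.45,0,-0.0017,0.0001,0.033,0.37,6.7,0,-0.0016,0.0001,0.0391,0.43,7.95,0,-0.0014,0.0001,0.0453,0.5,9.2,0,-0.0014,0.0001,0.0453,0.5,9.2,0], "force": 50}}

```text
clock: 10.85
eef_pos: [460.6, 89.8, 80.2]
eef_rot: [2.882, -0.001, 1.517]
wrist_force: [-5.0, 3.1, -2.2]
finger_gap: 8.7
finger_force: 50.0
```

Call:
{"api": "jog_arm", "payload": {"plan": [0.0003,0,0.006,0.07,1.25,0,0.0009,0,0.0123,0.14,2.5,0,0.0023,-0.0001,0.0245,0.27,5,0,0.0042,-0.0002,0.0367,0.41,7.5,0,0.0067,-0.0004,0.0487,0.54,10,0,0.0097,-0.0005,0.0607,0.68,12.5,0,0.0132,-0.0007,0.0725,0.82,15,0,0.0172,-0.0009,0.0841,0.95,17.5,0,0.0194,-0.001,0.09,1.02,18.75,0,0.0217,-0.0012,0.0956,1.09,20,0,0.0217,-0.0012,0.0956,1.09,20,0]}}

```text
clock: 11.95
eef_pos: [482.5, 88.7, 176.0]
eef_rot: [-3.052, -0.002, 1.517]
wrist_force: [-6.3, 2.8, 2.0]
finger_gap: 8.3
finger_force: 50.0
```

Call:
{"api": "jog_arm", "payload": {"plan": [0.0024,-0.0001,0.0057,0.07,1.25,0,0.005,-0.0002,0.0113,0.14,2.5,0,0.0105,-0.0005,0.0223,0.27,5,0,0.0165,-0.0009,0.033,0.41,7.5,0,0.023,-0.0012,0.0435,0.54,10,0,0.0298,-0.0016,0.0537,0.68,12.5,0,0.0372,-0.002,0.0636,0.82,15,0,0.0449,-0.0024,0.0732,0.95,17.5,0,0.049,-0.0026,0.0778,1.02,18.75,0,0.0531,-0.0029,0.0824,1.09,20,0,0.0531,-0.0029,0.0824,1.09,20,0,0.0531,-0.0029,0.0824,1.09,20,0,0.0531,-0.0029,0.0824,1.09,20,0]}}

```text
clock: 13.25
eef_pos: [535.4, 85.8, 258.2]
eef_rot: [-2.704, -0.002, 1.517]
wrist_force: [-4.7, 1.3, 3.7]
finger_gap: 8.4
finger_force: 50.0
```

```bash
python3 - <<'E'
from plan import *
from cell import camera
import cv2
a,d=camera("side");g=P0-40*M0[:,2];c=H+297*xm
print(s['clock'],s['wrist_force'],s['finger_gap'],s['finger_force'],g,"angle",np.degrees(np.arctan2(g[2]-66,(c-g)@xm)))
cv2.imwrite("pics/end.png",a[:,150:550,::-1])
E
```

```text
13.25 [-4.6633323   1.32067265  3.65339853] 8.364408523880769 50.00088930130005 [552.32375552  84.83483865 294.4299005 ] angle 50.216192091383185
```

View pics/end.png

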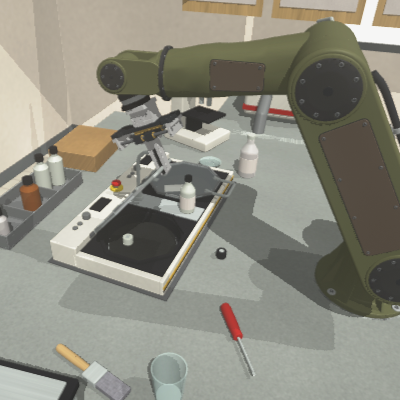

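The picture shows the left cover raised and held by its handle around (155,165). The specimen is uncovered at (128,239), the right cover is shut and the bystanders haven't moved. The grasp point works out to a cover angle of 50.2°, so I'll hand in.

```bash
python3 -c "
from cell import manip
print(manip.sign_off())"
```

```text
the job is handed in; nothing more can be done
None
```

I handed in with the left cover, over the specimen, held steady in the fingers at about 50° (50.2° worked out from the gripper pose) and the right cover shut; however, my first grip slipped off the bar and that cover fell shut from a height and at a speed I did not measure, so the no-drop rule may have been broken — the cause was fingers about 21 mm shorter than the stated TCP, and I regripped deeper.

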